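Lock the viewer's stage, then present the ball tray over its window

ROBOT

A 7-joint arm with a two-finger parallel gripper is mounted at the origin on the work surface. World frame = base frame: x ahead of the robot, y to its left, z up, the work surface at z = 0. Lengths are in m, angles in rad, forces in N, time in s.
With the tool pointing down it reaches from about 0.4 to 0.85 m from the base axis. Payload 10.4 kg.
Tool frame: the origin (TCP) lies on the centre line of the jaws, within the pads' length; the fingertips stand 17 mm ahead of it and the grasp point (between the pads) lies 2 mm behind it (manip.tcp_to_tips is the distance from the TCP to the fingertips, in m); z points along the fingers, x is the direction in which the jaws open and shut, and the axes are right-handed (so a half turn about z gives the same grasp; the last joint's range is limited). The gripper opens to 85 mm and grips with 20 to 120 N. Pads are 22 mm wide; open, the fingers measure 114 mm over their backs; the gripper's body (76 mm by 85 mm) begins 54 mm behind the grasp point. The pads swing forward as they close: fully open they stand 13 mm farther back than shut.
Start: joints at [1.307, 0.332, -0.065, 1.46, 0.022, 1.35, -0.088], TCP at [0.149, -0.607, 0.248] pointing down, gripper open.
Joint ranges: [-2.6, 2.6], [-0.5, 2.12], [-1.47, 1.34], [0.16, 2.42], [-1.27, 4.41], [0.06, 2.06], [-2.6, 2.6]. Speed limits (rad/s): [2.22, 2.22, 2.79, 2.79, 3.14, 3.14, 3.14].

INTERFACE

Orientations are given as a unit quaternion [x, y, z, w].
In Python, from workcell import manip gives the robot as it stands.
- The arm moves only by the shell command python3 -m pendant 'ROWS' [FORCE]. ROWS is JSON, a list of rows, each a list of 3 entries, a list of its own where there are three numbers: the shift along the world's x, y, z in cm, then the turn, a rotation vector about the world's x, y, z in degrees, then the closure in counts, from 0 (fully open) to 255 (shut). A call has 1 to 12 rows; each row shifts and turns the pose as measured when the row begins; what a row does not reach is not made up. A row lasts 1/8 s, in which the tool goes at most 62.5 mm and 10.7 degrees, less where a joint would pass 70% of its speed; a pose out of reach is approached as far as the arm can. A call is refused whole if a number of a shift passes 6.25 or a number of a turn 10.7, either way. A call with a gripper value outside its range is refused whole. The fingers move at their own pace and stop on an object; FORCE is the grip in N (left out, the last holds). Time passes only in rows, so rows that do not move let the fingers close. It gives the time, the measured TCP pose, the force and the opening at its end, in the units of the state.
- manip.get_obs(): the state, without advancing time (a new reading comes with each control period).
- manip.camera(name): name is "scene" or "top" or "wrist"; returns a dict with "pixels" (420x560x3 uint8, red, green, blue), "range_z" (420x560 float32, m along the optical axis (not along the pixel's ray), 0 where there is no reading), "K" (3x3 intrinsics, pixels), "origin" and "rotation" of the camera in the world; the wrist camera has in their place "hand_eye" (4x4, takes a point from camera to tool coordinates, whose origin is the TCP and whose axes are the tool frame's). Camera axes: x right, y down, z forward; pixel columns grow to the right and rows downward; lengths in m; the calibration is good to about 2 mm. A picture is of the moment at which its call begins: read the wrist's pose just before it.
- manip.hand_in(): hands the job in, once; it reports no verdict.
The state is a dict: "clock": time; "joint_pos": joint angles; "joint_velocities": joint speeds; "tau": joint torques, N m; "position": TCP position; "ee_rot": TCP orientation; "ft_force": force on the tool from outside, world axes, zero at the start; "torque": the same for the moment, N m; "grip_width": opening from 0.0 (shut) to 1.0 (fully open).
Only numpy, scipy, OpenCV 4.12 (cv2) and the standard library are available. Lean on these libraries where they do the work, as an engineer would, in place of code of your own. Each camera call takes 0.05 s, during which the arm holds its last target.

TASK

Lock the viewer's stage by taking the knobbed pin out of its stand and pushing it fully home through the hole in the lug on the stage's edge, and let it go. Then pick up the sample tray by its handle and carry it over with the loose ball staying in its pocket, and finish while still holding the tray level and still in the air, with the pocket centred above the round glass window and the underside of the tray about 5 cm above it. Leave everything else where it stands.

Things in the scene. Friction and masses are not known exactly. Their poses are not given: they have to be found in the camera images.
- pin_knob (a point): Centre of the lock pin's black knob (22 mm diameter, 44 mm high). Below the knob hangs a steel shank, 10 mm diameter, 60 mm long, its end tapered over 5 mm. The point is on the pin's axis, 22 mm above the knob's underside, 82 mm above the shank's end; z runs up the pin. About 70 g. It starts upright in the stand, knob resting on the stand's top.
- stand: Grey block 50 x 50 x 66 mm high, fixed, with a 14 mm upright bore in which the pin starts; the pin has to be raised 60 mm to leave it. Origin at the centre of its underside on the table.
- lug_hole (a point): Centre of the mouth, on the upper face, of the upright 13 mm hole through the 10 mm thick steel lug (50 mm wide) on the viewer stage's -y edge, 100 mm above the table. A wider hole (17 mm) is in line below, its plate 35 to 45 mm under this point; free for 30 mm below that. With the pin home the knob's underside rests on the lug: its centre 22 mm above this point. z up.
- window (a point): Centre of the round glass window (44 mm diameter, black surround) on the upper face of the fixed viewer's flat grey stage (220 x by 210 y mm), 100 mm above the table. Axes are the viewer's: z up, y to its white lamp column, which begins 115 mm off along +y and stands 208 mm above the table. The lug hole is at x +30, y -145 mm from here.
- tray_handle (a point): Centre of the tray's handle: a black bar 112 mm long (x), 14 mm wide (y), 16 mm high on two posts at x +-50 mm, lengthwise over the tray's middle, 70 mm above the tray's underside; 54 mm free under the bar. The aluminium plate below is 130 (x) x 100 (y) x 8 mm. z up. Tray and ball about 280 g. Grip across y at the middle.
- tray_pocket (a point): Centre of the floor of the round pocket sunk in the tray: 33 mm in diameter, 3 mm deep, its floor 5 mm above the tray's underside. It lies 24 mm to the +y side of the handle's middle and 65 mm below the handle's centre. Same axes as the tray handle.
- ball_center (a point): Centre of the loose steel ball, 24 mm in diameter, which lies in the tray's pocket and can roll about within it by some 4 mm; beyond about 40 degrees of tipping it rolls out.
- tray: The tray itself; origin at the centre of its underside, axes as for the handle.
- pin: The lock pin itself; origin at the end of its shank, z up the pin.
- viewer: The viewer itself; origin at the centre of its underside on the table, 100 mm below the window.
- spare_tray: Bystander: flat open tray without handle or ball, 100 x 80 x 14 mm.
- reagent: Bystander: amber bottle, 52 mm in diameter, 110 mm high; origin at its foot.
- pot: Bystander: black screw pot, 60 mm in diameter, 50 mm high; origin at its foot.
- dish: Bystander: clear round dish, 60 mm in diameter, 14 mm high; origin at its foot.
- driver: Bystander: screwdriver, 150 mm long, lying.
- tube_rack: Bystander: white rack 50 x 140 mm with four capped tubes, 94 mm high; origin at the centre of its foot.

How it is judged:
On the way, in this order (a step that is already met when the one before it is completed fails the run):
1. the pin is fully home in the lug and let go (z of pin_knob in the frame of lug_hole between 0.015 and 0.027 m and horizontal distance between pin_knob and lug_hole below 0.008 m and angle between pin's own z axis and vertical below 0.15 rad and contact force between the fingers and pin below 0.05 N), for 0.2 s.
2. the tray is lifted clear of the table with the ball in its pocket (height (world z) of tray above 0.05 m and distance between ball_center and tray_pocket below 0.018 m), for 0.2 s.
At the end, for the whole second after the job is handed in: Pin home in the lug (knob within 5 mm of it, axis within 8 mm, 0.15 rad of upright); tray held by the gripper, still, within 0.12 rad of level, touching neither viewer nor pin, ball in pocket, pocket within 15 mm sideways of the window centre, underside 25 to 80 mm above it (z of pin_knob in the frame of lug_hole between 0.015 and 0.027 m and horizontal distance between pin_knob and lug_hole below 0.008 m and angle between pin's own z axis and vertical below 0.15 rad and distance between ball_center and tray_pocket below 0.018 m and horizontal distance between tray_pocket and window below 0.015 m and z of tray in the frame of window between 0.025 and 0.08 m and angle between tray's own z axis and vertical below 0.12 rad and linear speed of tray below 0.03 m/s and angular speed of tray below 0.2 rad/s and contact force between the fingers and tray above 1 N and contact force between tray and viewer below 0.05 N and contact force between tray and pin below 0.05 N); the arm keeps its last pose, push and grip.
It fails at once if the ball leaves its pocket (distance between ball_center and tray_pocket above 0.022 m).
It fails at once if a bystander is pushed more than 30 mm from its place (distance of any of spare_tray, reagent, pot, dish, driver, tube_rack from where it was at the start of the episode above 0.03 m).
It also fails if it takes over 56 s, if anything falls off the work surface, if the arm or the gripper's body presses on something with over 40 N, if the wrist force passes 120 N, or if a joint passes its speed limit or range.

## Working session

There is one attempt and no reset: what is moved stays moved. The work goes in short steps, Python scripts to look and compute and a shell command to move; the robot and the scene stay as the last step left them, time stands still between calls to the robot, and variables do not carry over. Pictures are saved under pics/ and viewed, and the job is handed in when it is done.

```bash
mkdir -p pics; ls; cat > h.py <<'E'
from workcell import manip
import numpy as np, cv2
from scipy.spatial.transform import Rotation as R
def snap(name,tag):
    o=manip.get_obs()
    c=manip.camera(name)
    cv2.imwrite(f'pics/{tag}.png',cv2.cvtColor(c['pixels'],cv2.COLOR_RGB2BGR))
    if name=='wrist':
        Rt=R.from_quat(o['ee_rot']).as_matrix(); H=np.array(c['hand_eye'])
        Rc=Rt@H[:3,:3]; t=Rt@H[:3,3]+np.array(o['position'])
    else: Rc=np.array(c['rotation']); t=np.array(c['origin'])
    np.savez(f'pics/{tag}.npz',px=c['pixels'],z=c['range_z'],K=c['K'],R=Rc,t=t)
def ld(tag): return np.load(f'pics/{tag}.npz')
def at(d,u,v,z=None):
    K=d['K']; 
    dz=d['z'][int(v),int(u)] 
    r=d['R']@np.array([(u-K[0,2])/K[0,0],(v-K[1,2])/K[1,1],1.])
    if z is None: return d['t']+r*dz
    return d['t']+r*(z-d['t'][2])/r[2]
def cloud(d):
    K=d['K'];z=d['z'];v,u=np.indices(z.shape)
    r=np.stack([(u-K[0,2])/K[0,0]*z,(v-K[1,2])/K[1,1]*z,z],-1)
    return r@d['R'].T+d['t']
def st():
    o=manip.get_obs(); print({k:np.round(o[k],4).tolist() for k in ('clock','position','ee_rot','ft_force','grip_width','joint_pos')})
E
python3 - <<'E'
from h import *
st(); snap('top','top0'); snap('scene','scene0')
d=ld('top0');print(d['t'],d['R'],d['K'])
E
```

```text
pics
{'clock': 0.0, 'position': [0.1489, -0.6066, 0.2475], 'ee_rot': [0.7869, -0.6171, -0.0006, -0.0004], 'ft_force': [0.5116, 0.3314, 0.0719], 'grip_width': 1.0003, 'joint_pos': [1.3074, 0.3329, -0.0647, 1.461, 0.0216, 1.3499, -0.0885]}
[ 0.37253491 -0.03499279  1.19373823] [ 0.7124143  -0.69524823  0.0638525  -0.07084221] [[447.45639835   0.         287.72301167]
 [  0.         447.45639835 212.22199817]
 [  0.           0.           1.        ]]
```

```bash
sed -i "s/else: Rc=np.array(c\['rotation'\])/else: Rc=np.array(c['rotation']); Rc=R.from_quat(Rc).as_matrix() if Rc.size==4 else Rc/" h.py
python3 - <<'E'
from h import *
for t in('top0','scene0'):
    d=dict(ld(t)); d['R']=R.from_quat(d['R']).as_matrix(); np.savez(f'pics/{t}.npz',**d)
    print(d['R'],d['t'])
E
```

```text
[[ 0.0251055  -0.98156266  0.18948471]
 [-0.99965647 -0.02322255  0.01215134]
 [-0.00752699 -0.18972468 -0.98180848]] [ 0.37253491 -0.03499279  1.19373823]
[[ 0.05113367  0.68873317 -0.72320949]
 [ 0.99868272 -0.03835442  0.03408466]
 [-0.00426305 -0.72399969 -0.68978712]] [ 1.27866843 -0.05387937  0.78543794]
```

View pics/top0.png

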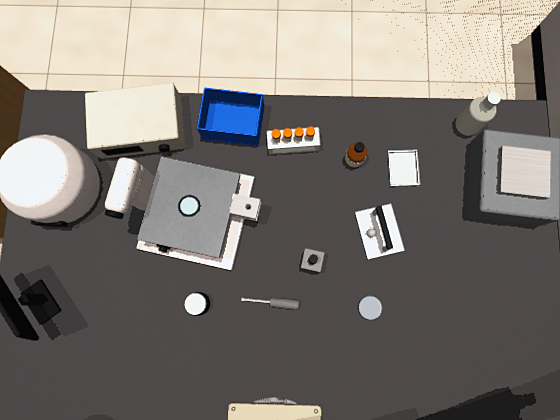

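View pics/scene0.png

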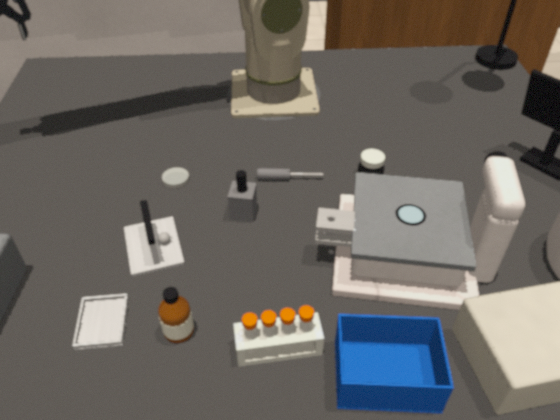

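```bash
python3 - <<'E'
from h import *
d=ld('top0');im=cv2.cvtColor(d['px'],cv2.COLOR_RGB2BGR)
a=cv2.resize(im[185:275,285:415],None,fx=6,fy=6,interpolation=cv2.INTER_CUBIC)
b=cv2.resize(im[150:280,130:270],None,fx=5,fy=5*.9,interpolation=cv2.INTER_CUBIC)
cv2.imwrite('pics/c1.png',a);cv2.imwrite('pics/c2.png',b)
E
```

```text
(no output)
```

View pics/c1.png

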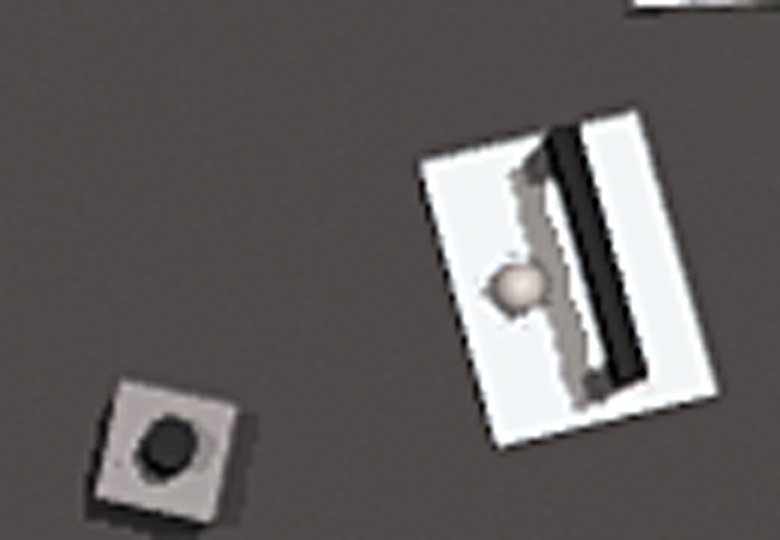

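View pics/c2.png

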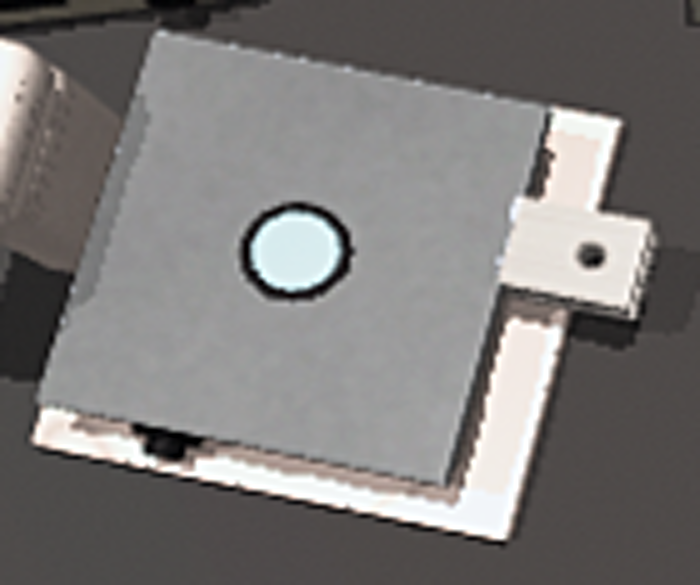

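```bash
python3 - <<'E'
from h import *
d=ld('top0')
off=0.4/1
for n,u,v,z in [('knobtop',313.0-.5,259.2-.5,.110),('h1',378.8,205.8,.078),('h2',389.7,248.7,.078),('win',189.4,205.8,.1),('lug',248.4,206.7,.1),('ball',371.5,232.5,.02),
 ('st_tl',130+157/5,150+33/4.5,.1),('st_tr',130+550/5,150+107/4.5,.1),('st_br',130+447/5,150+484/4.5,.1),('st_bl',130+38/5,150+402/4.5,.1)]:
    print(n,at(d,u,v,z).round(4),at(d,u,v).round(4))
P=cloud(d)
for n,u,v in [('bottle',358,148),('tubes',293,132),('pot',196,301),('lamp',122,180),('driver',285,303),('dish',370,307),('spare',404,155),('blue',232,95)]:
    q=P[v-6:v+7,u-6:u+7].reshape(-1,3); print(n,np.median(q,0).round(3),q[:,2].max().round(3))
E
```

```text
knobtop [ 0.4687 -0.0843  0.11  ] [ 0.469  -0.0845  0.1065]
h1 [ 0.61   -0.2523  0.078 ] [ 0.6275 -0.2683 -0.0042]
h2 [ 0.5012 -0.278   0.078 ] [ 0.5017 -0.2789  0.0737]
win [0.5942 0.2248 0.1   ] [0.5942 0.2248 0.0999]
lug [0.5953 0.0771 0.1   ] [0.6034 0.0811 0.0604]
ball [ 0.5497 -0.2434  0.02  ] [ 0.5495 -0.2431  0.0213]
st_tl [0.7188 0.3049 0.1   ] [0.7211 0.3072 0.0928]
st_tr [0.6799 0.1019 0.1   ] [ 0.7091  0.1149 -0.0039]
st_br [0.4668 0.1427 0.1   ] [0.4678 0.1445 0.0889]
st_bl [0.5068 0.3471 0.1   ] [0.5068 0.3471 0.1   ]
bottle [ 0.755 -0.198  0.096] 0.113
tubes [ 0.8   -0.03   0.085] 0.097
pot [0.361 0.204 0.048] 0.054
lamp [0.629 0.358 0.205] 0.209
driver [ 0.361 -0.019  0.02 ] 0.028
dish [ 0.357 -0.239  0.012] 1.194
spare [ 0.772 -0.339  0.002] 1.194
blue [0.915 0.144 0.045] 1.194
```

```bash
python3 -m pendant '[[[2.5,4.2,0],[0,0,0],0],[[2.9,4.8,0],[0,0,0],0],[[2.9,4.8,0],[0,0,0],0],[[2.9,4.8,0],[0,0,0],0],[[2.9,4.8,0],[0,0,0],0],[[2.9,4.8,0],[0,0,0],0],[[2.9,4.8,0],[0,0,0],0],[[2.9,4.8,0],[0,0,0],0],[[2.9,4.8,0],[0,0,0],0],[[2.5,4.0,0],[0,0,0],0],[[1.5,2.5,0],[0,0,0],0],[[0,0,0],[0,0,0],0]]' 30; python3 - <<'E'
from h import *
st();snap('wrist','w1')
E
```

```text
clock: 1.6
position: [0.4495, -0.0965, 0.2439]
ee_rot: [0.787, -0.617, -0.003, -0.0]
ft_force: [0.3, -0.6, 0.4]
grip_width: 1.002
{'clock': 1.6, 'position': [0.4495, -0.0965, 0.2439], 'ee_rot': [0.7869, -0.6171, -0.0025, -0.0001], 'ft_force': [0.2698, -0.5871, 0.4379], 'grip_width': 1.0018, 'joint_pos': [0.7411, 0.0036, -0.6197, 1.8506, -0.0008, 1.2923, -1.2085]}
```

View pics/w1.png

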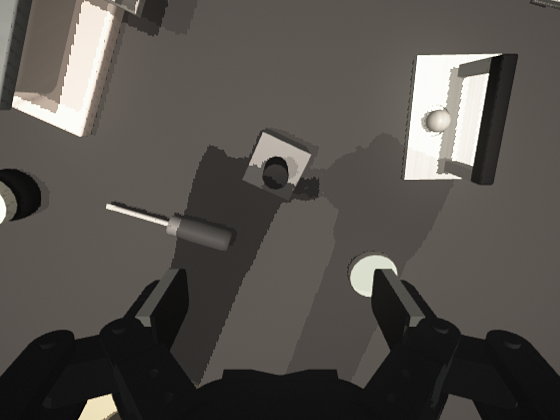

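```bash
python3 - <<'E'
from h import *
d=ld('w1');im=cv2.cvtColor(d['px'],cv2.COLOR_RGB2BGR)
P=cloud(d)
q=P[120:210,235:325].reshape(-1,3)
m=(q[:,2]>.095)&(q[:,2]<.125); k=q[m]; print(len(k),k.mean(0),k.min(0),k.max(0),(k.min(0)+k.max(0))/2)
d0=ld('top0');P0=cloud(d0)[240:275,295:330].reshape(-1,3);k=P0[(P0[:,2]>.1)&(P0[:,2]<.12)];print(len(k),k.mean(0),(k.min(0)+k.max(0))/2)
cv2.imwrite('pics/w1c.png',cv2.resize(im[120:210,235:325],None,fx=6,fy=6,interpolation=cv2.INTER_CUBIC))
for u,v in[(275,166),(277,171)]:print(at(d,u,v),at(d,u,v,.11))
E
```

```text
574 [ 0.47237411 -0.08588017  0.10828284] [ 0.46074443 -0.09673902  0.0952886 ] [ 0.48207651 -0.07539317  0.11077751] [ 0.47141047 -0.08606609  0.10303306]
63 [ 0.46894485 -0.08548994  0.10776882] [ 0.4684605  -0.085718    0.10685738]
[ 0.48006201 -0.08403668  0.10864882] [ 0.48030406 -0.08400407  0.11      ]
[ 0.47660419 -0.0865752   0.10958515] [ 0.47668432 -0.08656108  0.11      ]
```

View pics/w1c.png

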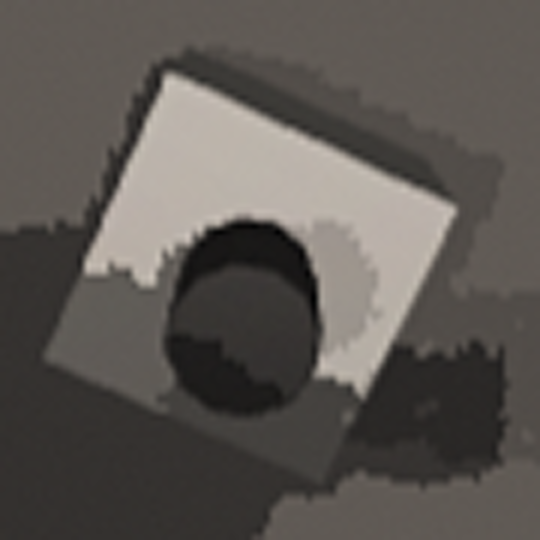

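```bash
python3 -m pendant '[[[2.0,1.15,-2],[0,0,0],0],[[0,0,-3],[0,0,0],0],[[0,0,-3],[0,0,0],0],[[0,0,-1],[0,0,0],0],[[0,0,0],[0,0,0],0]]'; python3 - <<'E'
from h import *
st();snap('wrist','w2')
d=ld('w2');im=cv2.cvtColor(d['px'],cv2.COLOR_RGB2BGR)
P=cloud(d);q=P.reshape(-1,3)
m=(q[:,2]>.105)&(q[:,2]<.115)&(abs(q[:,0]-.47)<.02)&(abs(q[:,1]+.085)<.02); k=q[m]; print(len(k),k.mean(0),(k.min(0)+k.max(0))/2,k.max(0)-k.min(0))
E
```

```text
clock: 2.28
position: [0.4673, -0.0924, 0.1516]
ee_rot: [0.784, -0.621, -0.002, 0.001]
ft_force: [0.7, 0.2, 0.2]
grip_width: 0.997
{'clock': 2.275, 'position': [0.4673, -0.0924, 0.1516], 'ee_rot': [0.7837, -0.6212, -0.0022, 0.0014], 'ft_force': [0.716, 0.1656, 0.1752], 'grip_width': 0.9971, 'joint_pos': [0.7021, 0.1415, -0.638, 1.9302, 0.0941, 1.1044, -1.3144]}
1081 [ 0.47248106 -0.08588194  0.10886579] [ 0.4718404  -0.08601027  0.10781813] [0.02143205 0.02134255 0.00553002]
```

View pics/w2.png

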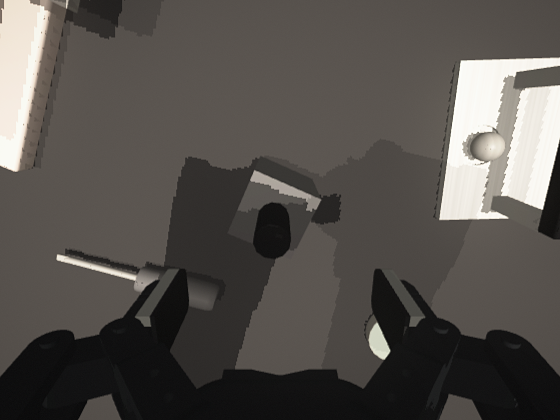

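```bash
python3 -m pendant '[[[0.4,0.7,-1],[0.15,-0.1,0],0],[[0,0,-2],[0,0,0],0],[[0,0,-2],[0,0,0],0],[[0,0,-0.8],[0,0,0],0],[[0,0,0],[0,0,0],0]]'; python3 - <<'E'
from h import *
st();snap('wrist','w3')
E
```

```text
clock: 2.95
position: [0.4747, -0.0845, 0.0951]
ee_rot: [0.784, -0.621, 0.001, -0.002]
ft_force: [-0.1, -0.3, 0.9]
grip_width: 0.995
{'clock': 2.95, 'position': [0.4747, -0.0845, 0.0951], 'ee_rot': [0.7836, -0.6213, 0.0011, -0.0018], 'ft_force': [-0.0714, -0.3142, 0.9489], 'grip_width': 0.9948, 'joint_pos': [0.6663, 0.2286, -0.6344, 1.9771, 0.1603, 0.9814, -1.3856]}
```

View pics/w3.png

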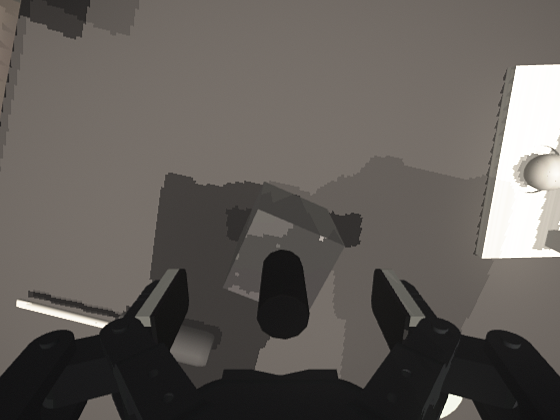

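```bash
python3 -m pendant '[[[-0.3,-0.1,-0.3],[-0.1,0.1,0],0],[[0,0,0],[0,0,0],255],[[0,0,0],[0,0,0],255],[[0,0,0],[0,0,0],255],[[0,0,0],[0,0,0],255],[[0,0,0],[0,0,0],255],[[0,0,0],[0,0,0],255]]' 50; python3 - <<'E'
from h import *
st()
E
```

```text
clock: 3.88
position: [0.4728, -0.0859, 0.0941]
ee_rot: [0.783, -0.621, 0.003, -0.001]
ft_force: [-1.2, 0.9, 1.4]
grip_width: 0.235
{'clock': 3.875, 'position': [0.4728, -0.0859, 0.0941], 'ee_rot': [0.7835, -0.6214, 0.0027, -0.001], 'ft_force': [-1.163, 0.8968, 1.3868], 'grip_width': 0.2348, 'joint_pos': [0.668, 0.2248, -0.6338, 1.9833, 0.1618, 0.9767, -1.3852]}
```

```bash
python3 -m pendant '[[[0,0,1.5],[0,0,0],255],[[0,0,2],[0,0,0],255],[[0,0,2],[0,0,0],255],[[0,0,2],[0,0,0],255],[[0,0,2],[0,0,0],255],[[0,0,2],[0,0,0],255],[[0,0,1.2],[0,0,0],255],[[0,0,0],[0,0,0],255]]'; python3 - <<'E'
from h import *
st();snap('wrist','w4');snap('scene','s4')
d=ld('s4');cv2.imwrite('pics/s4c.png',cv2.resize(cv2.cvtColor(d['px'],cv2.COLOR_RGB2BGR)[100:280,180:420],None,fx=3,fy=3,interpolation=cv2.INTER_CUBIC))
E
```

```text
clock: 4.88
position: [0.4728, -0.0848, 0.231]
ee_rot: [0.784, -0.621, 0.004, -0.002]
ft_force: [-0.7, -0.1, -1.0]
grip_width: 0.236
{'clock': 4.875, 'position': [0.4728, -0.0848, 0.231], 'ee_rot': [0.784, -0.6207, 0.0039, -0.0018], 'ft_force': [-0.6659, -0.1212, -1.038], 'grip_width': 0.2356, 'joint_pos': [0.7143, 0.058, -0.6465, 1.8318, 0.0383, 1.2552, -1.2823]}
```

View pics/w4.png

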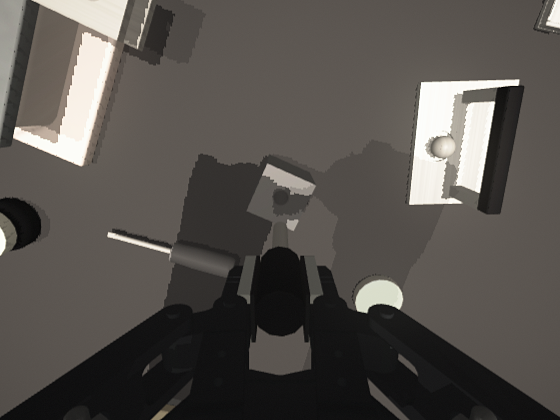

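View pics/s4c.png

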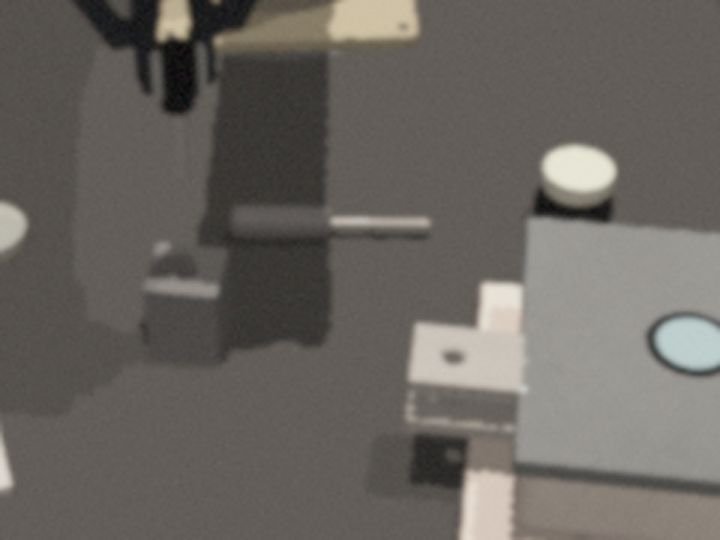

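```bash
python3 -m pendant '[[[1.5,2,0],[0,0.2,0],255],[[2,2.7,0],[0.1,0.3,0],255],[[2,2.7,0],[0,0,0],255],[[2,2.7,0],[0,0,0],255],[[2,2.7,0],[0,0,0],255],[[1.5,2.0,0],[0,0,0],255],[[0.7,0.8,0],[0,0,0],255],[[0,0,0],[0,0,0],255]]'; python3 - <<'E'
from h import *
st();snap('wrist','w5')
E
```

```text
clock: 5.98
position: [0.5886, 0.0746, 0.2215]
ee_rot: [0.783, -0.622, -0.006, 0.004]
ft_force: [0.5, -0.4, -0.2]
grip_width: 0.228
{'clock': 5.975, 'position': [0.5886, 0.0746, 0.2215], 'ee_rot': [0.7831, -0.6218, -0.0065, 0.0042], 'ft_force': [0.4571, -0.3863, -0.1562], 'grip_width': 0.228, 'joint_pos': [0.379, 0.3792, -0.7338, 1.542, 0.2515, 1.334, -1.7242]}
```

View pics/w5.png

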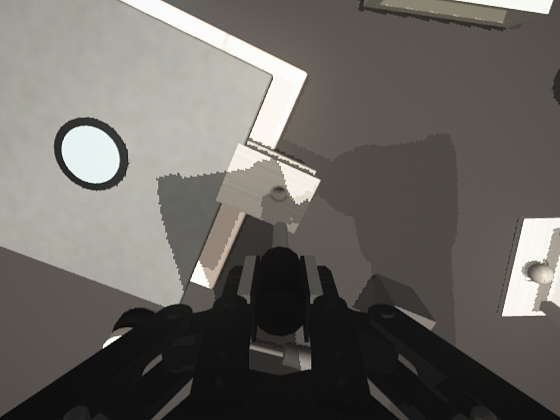

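```bash
cat >> h.py <<'E'
def fix(tgt=None):
    o=manip.get_obs();Rt=R.from_quat(o['ee_rot']).as_matrix();z=Rt[:,2]
    print('pos',np.round(o['position'],4),'F',np.round(o['ft_force'],1),'g',round(o['grip_width'],3),'t',o['clock'],'turn to fix tilt deg', np.degrees(np.cross(z,[0,0,-1])).round(2),'yaw jaw',np.degrees(np.arctan2(Rt[1,0],Rt[0,0])).round(1))
    if tgt is not None: print('need cm',((np.array(tgt)-o['position'])*100).round(2))
E
python3 - <<'E'
from h import *
fix((.5953,.077,.2))
d=ld('w5')
print(at(d,279,193,.1),at(d,90,153,.1))
im=cv2.cvtColor(d['px'],cv2.COLOR_RGB2BGR)
cv2.imwrite('pics/w5c.png',cv2.resize(im[130:330,200:360],None,fx=3,fy=3,interpolation=cv2.INTER_CUBIC))
E
```

```text
pos [0.5884 0.074  0.2216] F [-0.1 -1.1 -0.8] g 0.232 t 6.025 turn to fix tilt deg [-0.06 -0.88 -0.  ] yaw jaw -76.9
need cm [ 0.69  0.3  -2.16]
[0.60001979 0.07878605 0.1       ] [0.59798966 0.22723259 0.1       ]
```

View pics/w5c.png

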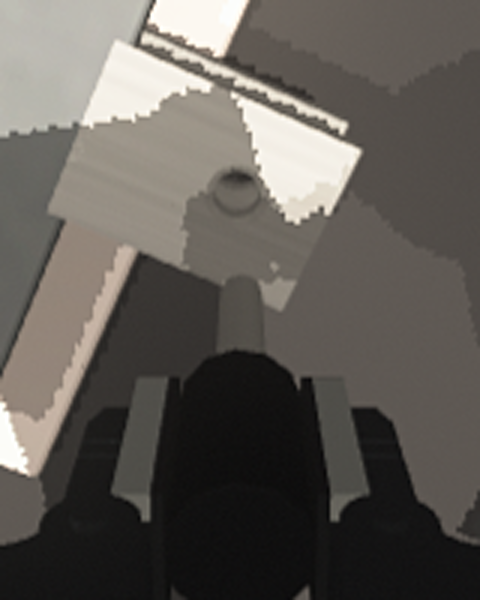

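```bash
python3 -m pendant '[[[0.6,0.2,-0.8],[-0.1,-0.9,0],255],[[0.4,0.1,-0.5],[0,0,0],255],[[0,0,0],[0,0,0],255]]'; python3 - <<'E'
from h import *
fix((.600,.077,.2))
snap('wrist','w6')
d=ld('w6')
im=cv2.cvtColor(d['px'],cv2.COLOR_RGB2BGR)
cv2.imwrite('pics/w6c.png',cv2.resize(im[180:330,200:360],None,fx=4,fy=4,interpolation=cv2.INTER_CUBIC))
E
```

```text
clock: 6.4
position: [0.5985, 0.0745, 0.2075]
ee_rot: [0.782, -0.623, 0.001, 0.001]
ft_force: [0.2, 0.3, -0.1]
grip_width: 0.231
pos [0.5985 0.0745 0.2075] F [ 0.2  0.3 -0.1] g 0.231 t 6.4 turn to fix tilt deg [0.15 0.07 0.  ] yaw jaw -77.1
need cm [ 0.15  0.25 -0.75]
```

View pics/w6c.png

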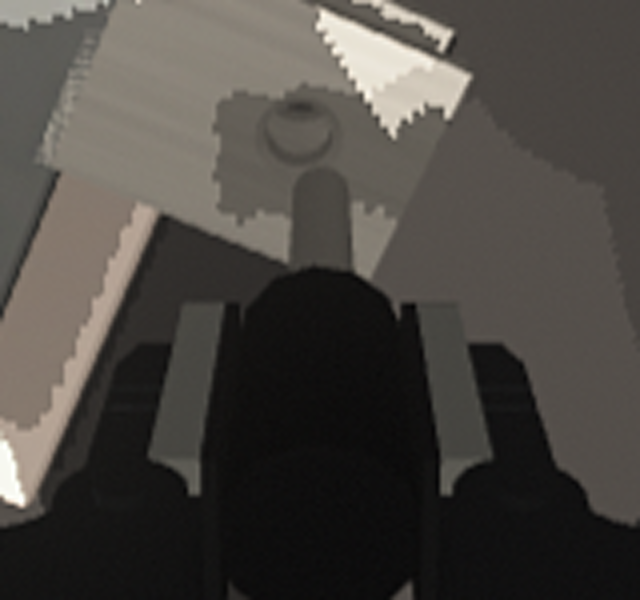

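```bash
python3 - <<'E'
from h import *
d=ld('w6')
h=at(d,200+299/4-.4,180+131/4-.4,.1)
for y in (178,183,188):
    p=at(d,200+321/4-.4,180+y/4-.4,.1195); print(p,h,(h-p)*100)
E
```

```text
[0.59837165 0.07447582 0.1195    ] [0.59974634 0.07905759 0.1       ] [ 0.13746917  0.45817652 -1.95      ]
[0.59744705 0.07426422 0.1195    ] [0.59974634 0.07905759 0.1       ] [ 0.2299286   0.47933695 -1.95      ]
[0.59652008 0.07405207 0.1195    ] [0.59974634 0.07905759 0.1       ] [ 0.32262595  0.50055184 -1.95      ]
```

```bash
python3 -m pendant '[[[0.25,0.5,-0.5],[0.1,0,0],255],[[0,0,-0.5],[0,0,0],255],[[0,0,0],[0,0,0],255]]'; python3 - <<'E'
from h import *
fix((.6005,.079,.19))
snap('wrist','w7')
d=ld('w7')
im=cv2.cvtColor(d['px'],cv2.COLOR_RGB2BGR)
cv2.imwrite('pics/w7c.png',cv2.resize(im[180:280,220:340],None,fx=6,fy=6,interpolation=cv2.INTER_CUBIC))
E
```

```text
clock: 6.82
position: [0.6011, 0.0798, 0.1972]
ee_rot: [0.782, -0.623, 0.001, -0.0]
ft_force: [0.2, 0.5, -0.9]
grip_width: 0.23
pos [0.6011 0.0798 0.1972] F [ 0.2  0.5 -0.9] g 0.23 t 6.825 turn to fix tilt deg [0.04 0.09 0.  ] yaw jaw -77.1
need cm [-0.06 -0.08 -0.72]
```

View pics/w7c.png

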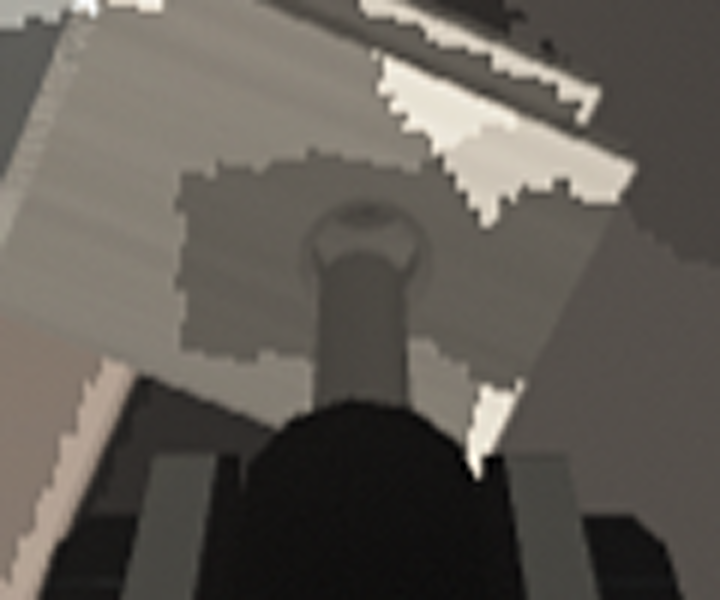

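```bash
python3 - <<'E'
from h import *
d=ld('w7')
h=at(d,220+365/6-.4,180+253/6-.4,.1)
for y in (272,277,285):
    p=at(d,220+363/6-.4,180+y/6-.4,.1092); print(p,h,(h-p)*100)
E
```

```text
[0.60044484 0.07967131 0.1092    ] [0.59958915 0.07920286 0.1       ] [-0.08556912 -0.04684532 -0.92      ]
[0.59982776 0.07952996 0.1092    ] [0.59958915 0.07920286 0.1       ] [-0.02386125 -0.03270961 -0.92      ]
[0.59883824 0.07930328 0.1092    ] [0.59958915 0.07920286 0.1       ] [ 0.075091   -0.01004216 -0.92      ]
```

Aligned within 1 mm. Lowering in small steps, watching force.

```bash
python3 -m pendant '[[[0,-0.03,-0.5],[0,0.1,0],255],[[0,0,-0.6],[0,0,0],255],[[0,0,-0.6],[0,0,0],255],[[0,0,0],[0,0,0],255]]'; python3 - <<'E'
from h import *
fix((.6005,.079,.128))
E
```

```text
clock: 7.38
position: [0.601, 0.0793, 0.1791]
ee_rot: [0.782, -0.623, 0.0, 0.0]
ft_force: [0.3, 0.0, -0.9]
grip_width: 0.229
pos [0.601  0.0793 0.1791] F [ 0.3  0.  -0.9] g 0.229 t 7.375 turn to fix tilt deg [ 0.05 -0.02  0.  ] yaw jaw -77.1
need cm [-0.05 -0.03 -5.11]
```

```bash
python3 -m pendant '[[[0,0,-0.8],[0,0,0],255],[[0,0,-1],[0,0,0],255],[[0,0,-1],[0,0,0],255],[[0,0,-1],[0,0,0],255],[[0,0,-0.5],[0,0,0],255],[[0,0,0],[0,0,0],255]]'; python3 - <<'E'
from h import *
fix((.6005,.079,.128))
E
```

```text
clock: 8.12
position: [0.6006, 0.0793, 0.1325]
ee_rot: [0.782, -0.623, -0.0, 0.001]
ft_force: [0.5, 0.2, -1.5]
grip_width: 0.229
pos [0.6006 0.0793 0.1325] F [ 0.5  0.2 -1.5] g 0.229 t 8.125 turn to fix tilt deg [ 0.05 -0.07  0.  ] yaw jaw -77.1
need cm [-0.01 -0.03 -0.45]
```

```bash
python3 -m pendant '[[[0,0,-0.4],[0,0,0],255],[[0,0,-0.2],[0,0,0],255],[[0,0,0],[0,0,0],255]]'; python3 - <<'E'
from h import *
fix((.6005,.079,.128))
snap('wrist','w8')
E
```

```text
clock: 8.5
position: [0.6009, 0.0793, 0.1284]
ee_rot: [0.782, -0.623, 0.0, 0.001]
ft_force: [-1.3, -1.1, -1.7]
grip_width: 0.232
pos [0.6009 0.0793 0.1284] F [-1.3 -1.1 -1.7] g 0.232 t 8.5 turn to fix tilt deg [ 0.1  -0.02  0.  ] yaw jaw -77.1
need cm [-0.04 -0.03 -0.04]
```

View pics/w8.png

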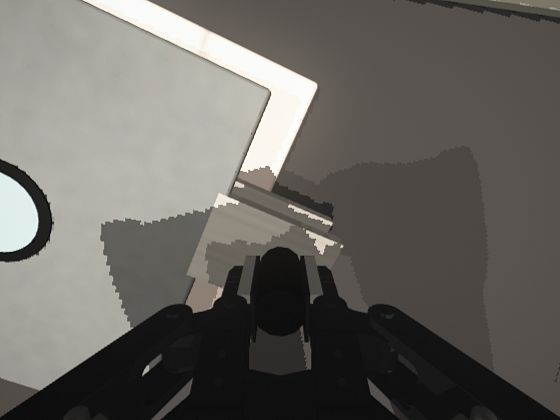

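```bash
python3 -m pendant '[[[0,0,-0.2],[0,0,0],255],[[0,0,0],[0,0,0],255]]';python3 -m pendant '[[[0,0,0],[0,0,0],120],[[0,0,0],[0,0,0],0],[[0,0,0],[0,0,0],0],[[0,0,0],[0,0,0],0],[[0,0,0],[0,0,0],0]]'; python3 - <<'E'
from h import *
fix()
snap('scene','s9');snap('wrist','w9')
d=ld('s9');cv2.imwrite('pics/s9c.png',cv2.resize(cv2.cvtColor(d['px'],cv2.COLOR_RGB2BGR)[140:290,270:450],None,fx=4,fy=4,interpolation=cv2.INTER_CUBIC))
E
```

```text
clock: 8.8
position: [0.6009, 0.0794, 0.1283]
ee_rot: [0.782, -0.623, 0.001, 0.001]
ft_force: [-2.3, -0.3, -1.8]
grip_width: 0.233
clock: 9.43
position: [0.6018, 0.0796, 0.1282]
ee_rot: [0.782, -0.623, 0.001, -0.0]
ft_force: [-0.3, -0.6, -0.1]
grip_width: 0.998
pos [0.6018 0.0796 0.1282] F [-0.3 -0.6 -0.1] g 0.998 t 9.425 turn to fix tilt deg [0.1  0.13 0.  ] yaw jaw -77.1
```

View pics/s9c.png

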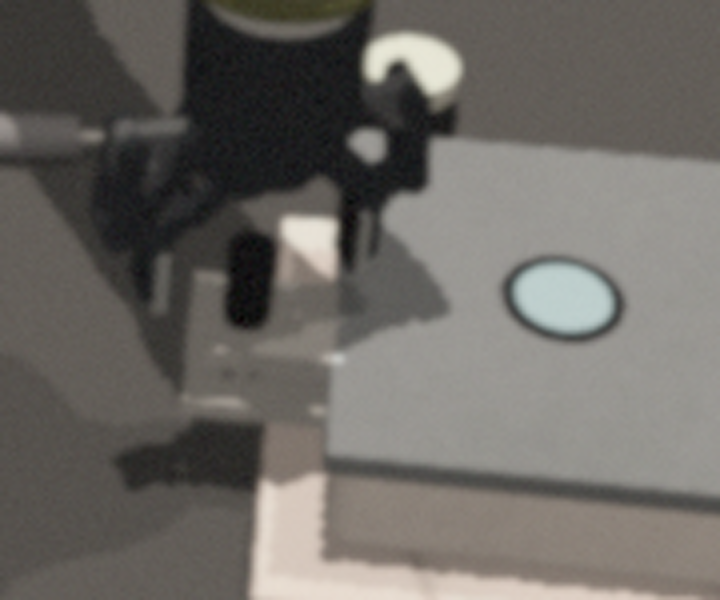

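View pics/w9.png

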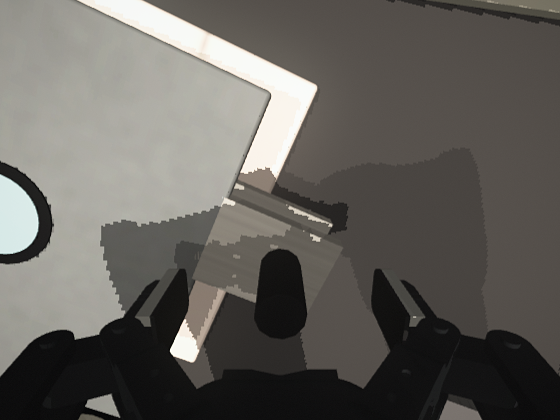

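```bash
python3 -m pendant '[[[0,0,1.5],[0.1,0.1,0],0],[[0,0,3],[0,0,0],0],[[0,0,3],[0,0,0],0],[[0,0,2.5],[0,0,0],0],[[-0.5,-3.5,0],[0,0,0],0],[[-0.5,-4.5,0],[0,0,0],0],[[-0.5,-4.5,0],[0,0,0],0],[[-0.6,-4.5,0],[0,0,0],0],[[-0.6,-4.5,0],[0,0,0],0],[[-0.6,-4.5,0],[0,0,0],0],[[-0.6,-4.5,0],[0,0,0],0],[[-0.6,-3,0],[0,0,0],0]]'; python3 - <<'E'
from h import *
fix((.5556,-.265,.22))
snap('wrist','w10');snap('top','t10')
d=ld('t10');cv2.imwrite('pics/t10c.png',cv2.resize(cv2.cvtColor(d['px'],cv2.COLOR_RGB2BGR)[150:280,130:270],None,fx=5,fy=4.5,interpolation=cv2.INTER_CUBIC))
E
```

```text
clock: 11.02
position: [0.5557, -0.2605, 0.2463]
ee_rot: [0.785, -0.62, 0.005, -0.004]
ft_force: [-0.0, -0.2, -0.1]
grip_width: 1.003
pos [ 0.5557 -0.2605  0.2463] F [-0.  -0.2 -0.1] g 1.003 t 11.025 turn to fix tilt deg [-0.06  0.73  0.  ] yaw jaw -76.6
need cm [-0.01 -0.45 -2.63]
```

View pics/w10.png

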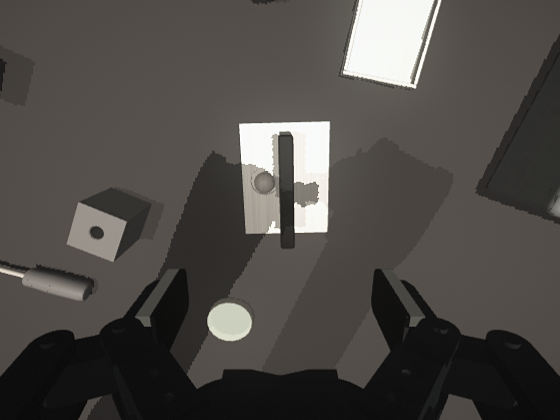

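View pics/t10c.png

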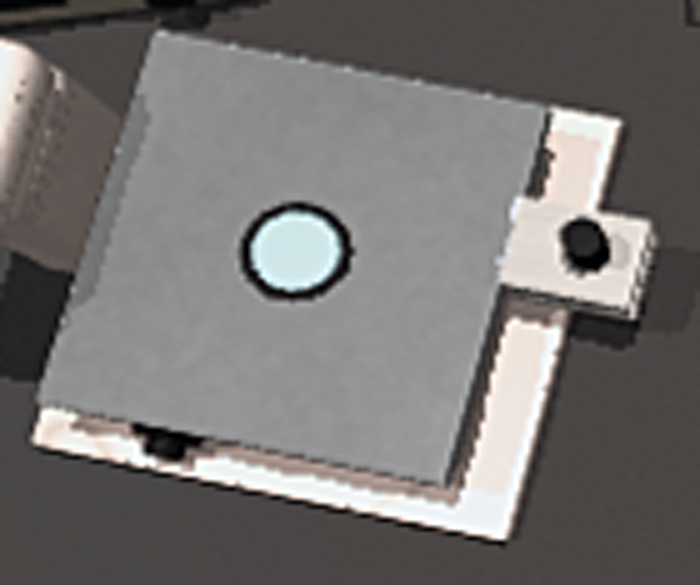

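```bash
python3 - <<'E'
from h import *
d=ld('t10');q=cloud(d)[190:220,235:262].reshape(-1,3);k=q[q[:,2]>.12];print(len(k),k[:,2].max(),np.median(k,0))
d=ld('w10')
q=cloud(d)[110:260,270:305].reshape(-1,3);k=q[(q[:,2]>.07)&(q[:,2]<.085)];c=k.mean(0);print(len(k),c,k.min(0),k.max(0))
u,s,v=np.linalg.svd((k-c)[:,:2],full_matrices=False);p=(k-c)[:,:2]@v[0];w=(k-c)[:,:2]@v[1]
cc=c[:2]+v[0]*(p.max()+p.min())/2+v[1]*(w.max()+w.min())/2
print(v[0],np.degrees(np.arctan2(v[0,1],v[0,0]))%180,np.ptp(p),np.ptp(w),cc)
E
```

```text
79 1.193738230362665 [0.59497601 0.07896503 0.14141549]
1644 [ 0.56157399 -0.26533366  0.07691843] [ 0.50300545 -0.28645059  0.07083338] [ 0.61313929 -0.24602116  0.07911676]
[-0.96717229 -0.25412154] 14.721538290455925 0.11112571575420682 0.014073188856206415 [ 0.5583415  -0.26626664]
```

```bash
python3 -m pendant '[[[0.25,-0.55,-1.5],[-0.05,0.7,0.5],0],[[0,0,-3],[0,0,0],0],[[0,0,-3],[0,0,0],0],[[0,0,-2],[0,0,0],0],[[0,0,-1],[0,0,0],0],[[0,0,0],[0,0,0],0]]'; python3 - <<'E'
from h import *
fix((.558,-.266,.072))
snap('wrist','w11')
E
```

```text
clock: 11.88
position: [0.5595, -0.2637, 0.1371]
ee_rot: [0.789, -0.615, -0.001, 0.0]
ft_force: [-0.0, -0.4, 0.5]
grip_width: 1.006
pos [ 0.5595 -0.2637  0.1371] F [-0.  -0.4  0.5] g 1.006 t 11.875 turn to fix tilt deg [-0.03 -0.06 -0.  ] yaw jaw -75.8
need cm [-0.15 -0.23 -6.51]
```

View pics/w11.png

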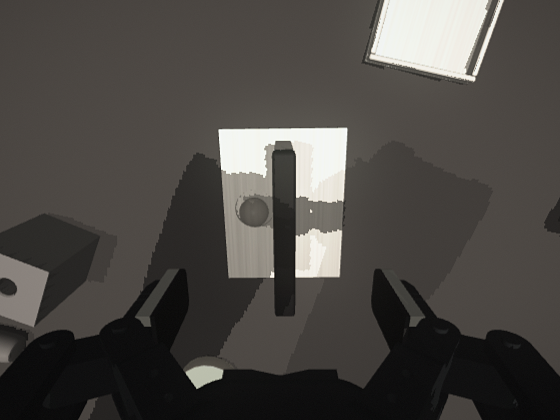

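```bash
python3 -m pendant '[[[-0.15,-0.25,-1.2],[0,0,0],0],[[0,0,-2],[0,0,0],0],[[0,0,-1.8],[0,0,0],0],[[0,0,-0.8],[0,0,0],0],[[0,0,0],[0,0,0],0]]'; python3 - <<'E'
from h import *
fix((.558,-.266,.072))
snap('wrist','w12')
E
```

```text
clock: 12.55
position: [0.5583, -0.2666, 0.0764]
ee_rot: [0.789, -0.615, 0.0, -0.0]
ft_force: [-0.2, 0.3, -0.4]
grip_width: 1.0
pos [ 0.5583 -0.2666  0.0764] F [-0.2  0.3 -0.4] g 1.0 t 12.55 turn to fix tilt deg [0.02 0.03 0.  ] yaw jaw -75.9
need cm [-0.03  0.06 -0.44]
```

View pics/w12.png

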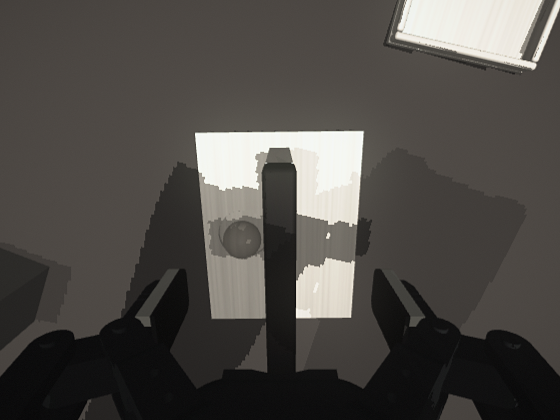

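```bash
python3 -m pendant '[[[0,0,-0.45],[0,0,0],0],[[0,0,0],[0,0,0],120],[[0,0,0],[0,0,0],200],[[0,0,0],[0,0,0],255],[[0,0,0],[0,0,0],255],[[0,0,0],[0,0,0],255],[[0,0,0],[0,0,0],255]]' 60; python3 - <<'E'
from h import *
fix((.558,-.266,.072))
snap('wrist','w13')
E
```

```text
clock: 13.48
position: [0.5595, -0.2671, 0.0738]
ee_rot: [0.789, -0.615, 0.002, -0.0]
ft_force: [0.3, 0.1, -0.2]
grip_width: 0.151
pos [ 0.5595 -0.2671  0.0738] F [ 0.3  0.1 -0.2] g 0.151 t 13.475 turn to fix tilt deg [0.11 0.2  0.  ] yaw jaw -75.9
need cm [-0.15  0.11 -0.18]
```

View pics/w13.png

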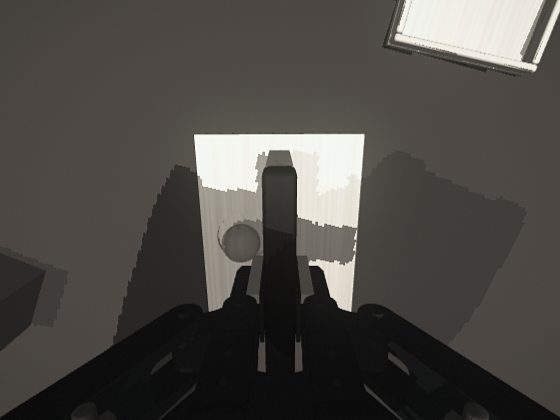

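Gripped on the bar, with the ball beside the left finger. Lifting gently.

```bash
python3 -m pendant '[[[0,0,0.4],[0,0,0],255],[[0,0,0.8],[0,0,0],255],[[0,0,1.2],[0,0,0],255],[[0,0,1.5],[0,0,0],255],[[0,0,1.5],[0,0,0],255],[[0,0,1.5],[0,0,0],255],[[0,0,1.2],[0,0,0],255],[[0,0,0.6],[0,0,0],255],[[0,0,0],[0,0,0],255]]'; python3 - <<'E'
from h import *
fix()
snap('wrist','w14');snap('scene','s14')
d=ld('s14');cv2.imwrite('pics/s14c.png',cv2.resize(cv2.cvtColor(d['px'],cv2.COLOR_RGB2BGR)[130:310,60:260],None,fx=3,fy=3,interpolation=cv2.INTER_CUBIC))
E
```

```text
clock: 14.65
position: [0.5592, -0.2669, 0.1677]
ee_rot: [0.789, -0.615, 0.002, -0.0]
ft_force: [-0.1, -0.3, -2.0]
grip_width: 0.147
pos [ 0.5592 -0.2669  0.1677] F [-0.1 -0.3 -2. ] g 0.147 t 14.65 turn to fix tilt deg [0.13 0.22 0.  ] yaw jaw -75.8
```

View pics/w14.png

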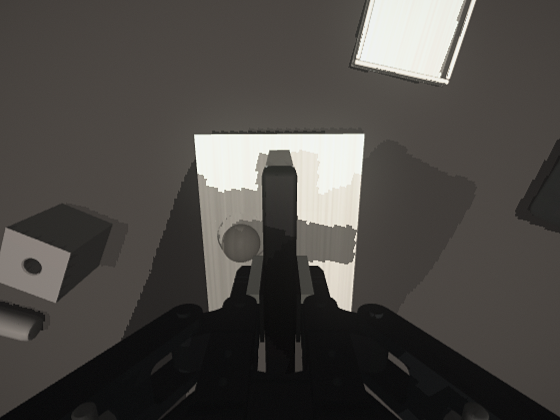

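View pics/s14c.png

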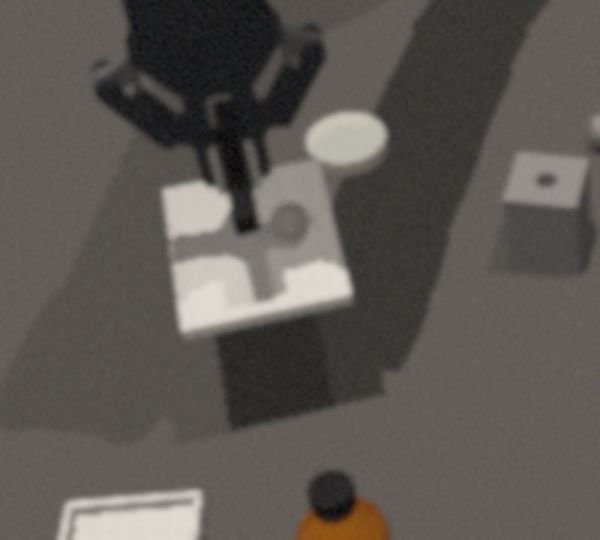

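```bash
python3 -m pendant '[[[0,0,0.6],[0.1,0.2,0],255],[[0,0,1.3],[0,0,0],255],[[0,0,2],[0,0,0],255],[[0,0,2],[0,0,0],255],[[0,0,2],[0,0,0],255],[[0,0,1.3],[0,0,0],255],[[0,0,0.6],[0,0,0],255],[[0,0.6,0],[0,0,0],255],[[0.1,1.2,0],[0,0,0],255],[[0.2,1.8,0],[0,0,0],255],[[0.2,2.4,0],[0,0,0],255],[[0.2,2.5,0],[0,0,0],255]]'; python3 -m pendant '[[[0.3,2.5,0],[0,0,0],255],[[0.3,2.5,0],[0,0,0],255],[[0.3,2.5,0],[0,0,0],255],[[0.3,2.5,0],[0,0,0],255],[[0.3,2.5,0],[0,0,0],255],[[0.2,1.8,0],[0,0,0],255],[[0.1,1.2,0],[0,0,0],255],[[0,0.6,0],[0,0,0],255],[[0,0,0],[0,0,0],255]]'; python3 - <<'E'
from h import *
fix((.605,.203,.224))
snap('wrist','w15')
E
```

```text
clock: 16.25
position: [0.5646, -0.176, 0.2676]
ee_rot: [0.789, -0.615, -0.003, 0.0]
ft_force: [0.6, -0.2, -2.5]
grip_width: 0.152
clock: 17.38
position: [0.5805, 0.0026, 0.2655]
ee_rot: [0.792, -0.61, -0.005, 0.001]
ft_force: [0.7, -0.1, -2.5]
grip_width: 0.151
pos [0.5805 0.0026 0.2655] F [ 0.7 -0.1 -2.5] g 0.151 t 17.375 turn to fix tilt deg [-0.27 -0.51 -0.  ] yaw jaw -75.2
need cm [ 2.45 20.04 -4.15]
```

View pics/w15.png

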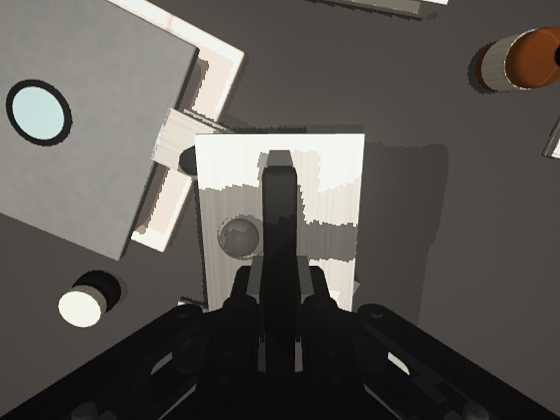

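```bash
python3 -m pendant '[[[0.1,0.6,0],[-0.2,-0.5,0],255],[[0.2,1.2,0],[0,0,0],255],[[0.25,1.8,0],[0,0,0],255],[[0.3,2.3,0],[0,0,0],255],[[0.3,2.5,0],[0,0,0],255],[[0.3,2.5,0],[0,0,0],255],[[0.3,2.5,0],[0,0,0],255],[[0.3,2.3,0],[0,0,0],255],[[0.2,1.8,0],[0,0,0],255],[[0.2,1.2,0],[0,0,0],255],[[0.1,0.6,0],[0,0,0],255],[[0,0,0],[0,0,0],255]]'; python3 - <<'E'
from h import *
fix((.605,.203,.224))
snap('wrist','w16')
E
```

```text
clock: 18.92
position: [0.6054, 0.211, 0.2651]
ee_rot: [0.793, -0.61, -0.001, -0.001]
ft_force: [-0.0, -0.4, -2.4]
grip_width: 0.153
pos [0.6054 0.211  0.2651] F [-0.  -0.4 -2.4] g 0.153 t 18.925 turn to fix tilt deg [-0.21 -0.04 -0.  ] yaw jaw -75.1
need cm [-0.04 -0.8  -4.11]
```

View pics/w16.png

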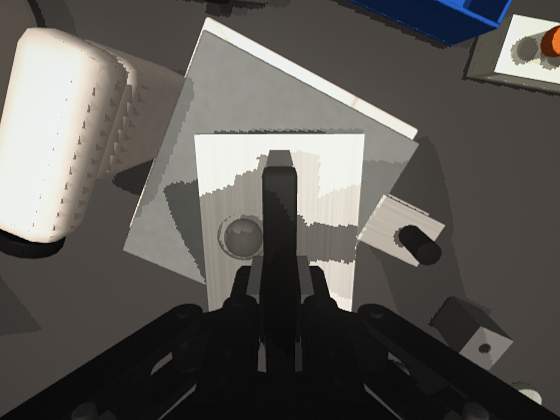

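```bash
python3 -m pendant '[[[-0.05,-0.3,-0.4],[-0.2,0,0],255],[[0,-0.4,-0.8],[0,0,0],255],[[0,-0.1,-1],[0,0,0],255],[[0,0,-1],[0,0,0],255],[[0,0,-0.8],[0,0,0],255],[[0,0,-0.3],[0,0,0],255],[[0,0,0],[0,0,0],255],[[0,0,0],[0,0,0],255]]'; python3 - <<'E'
from h import *
fix((.605,.2035,.224))
snap('wrist','w17');snap('top','t17');snap('scene','s17')
E
```

```text
clock: 19.98
position: [0.6052, 0.1993, 0.2185]
ee_rot: [0.792, -0.611, 0.0, 0.001]
ft_force: [-0.6, 0.1, -3.1]
grip_width: 0.151
pos [0.6052 0.1993 0.2185] F [-0.6  0.1 -3.1] g 0.151 t 19.975 turn to fix tilt deg [ 0.09 -0.07  0.  ] yaw jaw -75.3
need cm [-0.02  0.42  0.55]
```

View pics/t17.png

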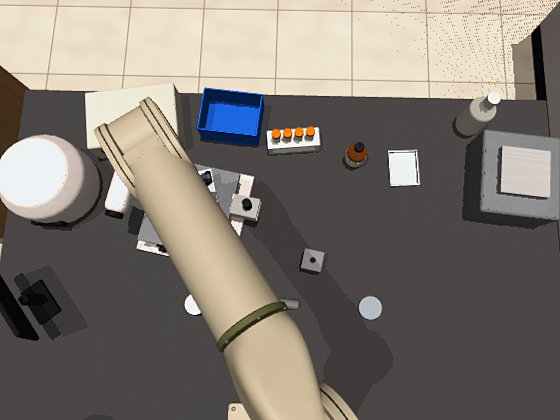

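View pics/s17.png

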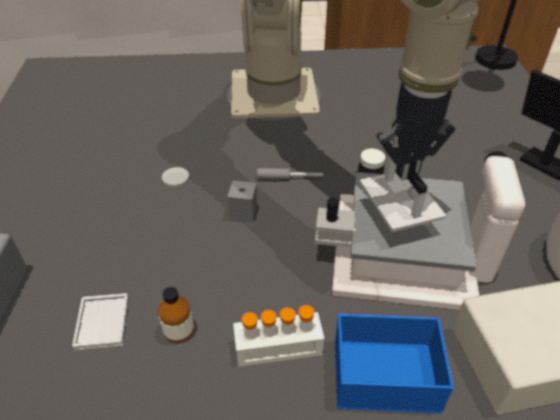

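View pics/w17.png

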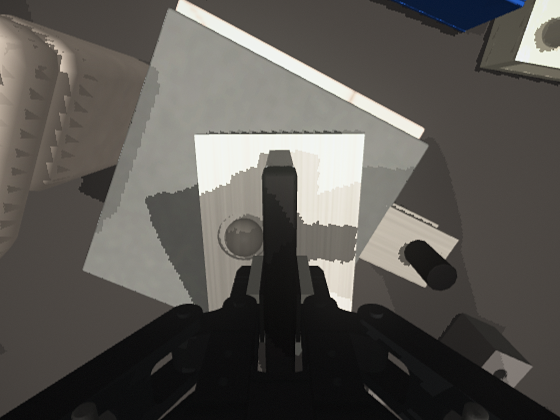

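```bash
python3 - <<'E'
from h import *
d=ld('w17')
print('pocket',at(d,241,238,.148),'ball',at(d,244,237,.157))
a=np.radians(-11.2);xv=np.array([np.cos(a),np.sin(a)]);yv=np.array([-xv[1],xv[0]])
tr=at(d,427,144,.1)[:2];tl=at(d,170,10,.1)[:2];bl=at(d,84,270,.1)[:2]
print('win from corners',tr-.11*xv+.105*yv,tl-.11*xv-.105*yv,np.linalg.norm(tr-tl))
q=cloud(d)[230:300,395:465].reshape(-1,3);k=q[(q[:,2]>.138)&(q[:,2]<.15)];print('pin top',k.mean(0),len(k))
o=cloud(d);p=o[140:300,200:360].reshape(-1,3);p=p[(p[:,2]>.13)&(p[:,2]<.17)]
A=np.c_[p[:,:2],np.ones(len(p))];print('plane',np.linalg.lstsq(A,p[:,2],rcond=None)[0],np.median(p[:,2]))
E
```

```text
pocket [0.59521697 0.22344475 0.148     ] ball [0.60035505 0.22159235 0.157     ]
win from corners [0.59638372 0.23006762] [0.59414978 0.22403136] 0.20364733845083274
pin top [0.6000377  0.08086124 0.14253801] 761
plane [-0.01333901  0.00815325  0.15881313] 0.15159873265009638
```

```bash
python3 -m pendant '[[[0.05,0.2,0.25],[0,0,0],255],[[0,0.2,0.2],[0,0,0],255],[[0,0,0],[0,0,0],255],[[0,0,0],[0,0,0],255],[[0,0,0],[0,0,0],255],[[0,0,0],[0,0,0],255]]'; python3 - <<'E'
from h import *
fix((.605,.2035,.224))
snap('wrist','w18');d=ld('w18');print('pocket',at(d,241,238,.148))
E
```

```text
clock: 20.88
position: [0.6059, 0.2038, 0.2238]
ee_rot: [0.792, -0.611, 0.0, 0.001]
ft_force: [0.8, -0.1, -2.7]
grip_width: 0.146
pos [0.6059 0.2038 0.2238] F [ 0.8 -0.1 -2.7] g 0.146 t 20.875 turn to fix tilt deg [ 0.08 -0.03  0.  ] yaw jaw -75.3
need cm [-0.09 -0.03  0.02]
pocket [0.59360362 0.22801837 0.148     ]
```

View pics/w18.png

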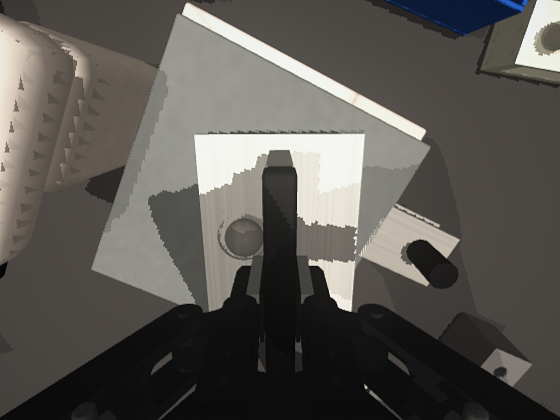

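```bash
python3 - <<'E'
from h import *
print(np.abs(manip.get_obs()['joint_velocities']).max())
manip.hand_in()
E
```

```text
0.0027407707234946375
the job is handed in; nothing more can be done
```

I moved the pin from its stand into the lug, let it go, then carried the tray over the window and handed the job in at about 21 s of the 56 s allowed. `hand_in` gives no verdict, so the results below are my own measurements.

- **Pin:** the last wrist picture shows it upright in the lug hole with the gripper clear of it. Its knob top measured 0.141–0.143 m, where fully home is 0.144 m. The cameras read 2–3 mm low on the same knob in the stand, so I take it as fully home.
- **Tray:** it is held at 60 N grip force, within about 1° of level, with the joints still (under 0.003 rad/s). The underside is about 5 cm above the window, and the ball is in its pocket in the last picture.
- **Centring:** I expect the pocket to be within about 5 mm of the window centre, against the 15 mm allowed. From the arm's position it is at about (0.600, 0.227). The wrist camera put it at (0.594, 0.228).
- **Disagreements:** the top and wrist cameras differed by 2–5 mm in x and y. They put the window at (0.594, 0.225) and (0.598, 0.227). I trusted the wrist camera because the pin went in where it said the hole was. One estimate of the window from the stage corners was about 6 mm away from the other.
- **Bystanders:** none looked moved in the last pictures. The arm partly hides the pot and the driver from above, and I did not measure them again.

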